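# Dispense three heat sinks for the next circuit board

## Task

The next circuit board needs three heat sinks. Push the dispenser's catch tray fully home under the outlet, then press its sprung lever all the way down exactly three times, letting it come right up after each press, so that three heat sinks lie in the tray and the other three stay in the magazine. Leave the solder reel, multimeter, screwdriver and loose circuit board where they are.

Things in the scene. Friction and masses are not known exactly. Their poses are not given: they have to be found in the camera images.
- dispenser: Grey bench dispenser, fixed. Origin: on the bench under the centre of its magazine. +x points level to the outlet and catch tray, -x to the lever, z up. Upright magazine of four aluminium corner angles, 38 x 38 mm outside, top 165 mm above the bench, holds six stacked heat sinks. Base 110 mm wide (y), 8 mm thick. Two tray runners, 10 mm high, at y = -36 and +36 mm, end at x = 235 mm.
- overhang (a point): Middle of the lower outer edge of a fixed grey small-parts tray over the lever: 64 mm wide (y), from x = -104 to -19 mm, 165 to 200 mm above the bench (dispenser's axes). It leaves only the paddle's outer 13 mm open from above: a tool pointing straight down does not fit; lean it 30 to 45 degrees, fingers pointing down and to the dispenser's +x, gripper body out on the -x side.
- lever (a joint): Sprung lever, rad: 0 at rest (up), 0.5 fully pressed (stop). Hinge axis along the dispenser's y at x = -45 mm, 95 mm above the bench. About 4.5 N at the paddle starts it, 8 N holds it at the stop; it springs back. A full press pushes the lowest heat sink 38 mm along +x, off the ledge; a half press may leave it in the outlet. The stack drops by one only once the lever is right up.
- lever_pad (a point): On top of the lever's black paddle, mid-width, 3 mm outward of its middle. At rest 102 mm from the dispenser's origin on the -x side, 115 mm above the bench; fully pressed about 29 mm lower. Paddle 36 mm long (its outer edge 15 mm beyond this point), 42 mm wide, 8 mm thick; it slopes 0.25 rad up towards its outer edge at rest, as much down when pressed. Axes move with the lever.
- tray (a joint): How far the catch tray is pulled out, m: 0 is fully home under the outlet (a hard stop), growing along the dispenser's +x. At the start 0.065 to 0.11. It slides with about 2 N of friction and stays where it is left.
- tray_in (a point): Centre of the inner floor of the catch tray: open, black plastic, 110 mm long (dispenser's x), 100 mm wide, 40 mm high, 4 mm walls, underside 10 mm and rim 50 mm above the bench. Axes as the dispenser's. With the tray home this point is 52 mm from the dispenser's origin towards +x, 14 mm above the bench.
- tray_end (a point): Middle of the outer face of the catch tray's end wall (with a blank paper label, facing the dispenser's +x), 35 mm above the bench; with the tray home it is 107 mm from the dispenser's origin. Push it towards the dispenser's -x to send the tray home. Axes as the dispenser's.
- magazine_floor (a point): Point on the magazine's floor, on its centre line, 62 mm above the bench. The floor ends in the outlet's ledge, 19 mm towards the dispenser's +x. Axes as the dispenser's.
- reel: Bystander: solder reel standing on its flange, 62 mm in diameter, 50 mm high. Origin: centre of its underside.
- meter: Bystander: yellow multimeter lying on its back, 185 x 90 x 50 mm (x, y, z). Origin: centre of its underside.
- driver: Bystander: screwdriver, 180 mm long, lying along its own x. Origin: at bench height under its middle.
- board: Bystander: green circuit board on 4 short feet with a row of potentiometers, 100 x 60 mm, 33 mm high to the shaft tips. Origin: centre of its underside.
- sink0: The first (lowest) heat sink of the stack at the start: square finned aluminium block, 28 x 28 x 12 mm, about 22 g. Origin: centre of its underside.
- sink1: The second heat sink of the stack at the start: square finned aluminium block, 28 x 28 x 12 mm, about 22 g. Origin: centre of its underside.
- sink2: The third heat sink of the stack at the start: square finned aluminium block, 28 x 28 x 12 mm, about 22 g. Origin: centre of its underside.
- sink3: The fourth heat sink of the stack at the start: square finned aluminium block, 28 x 28 x 12 mm, about 22 g. Origin: centre of its underside.
- sink4: The fifth heat sink of the stack at the start: square finned aluminium block, 28 x 28 x 12 mm, about 22 g. Origin: centre of its underside.
- sink5: The sixth (top) heat sink of the stack at the start: square finned aluminium block, 28 x 28 x 12 mm, about 22 g. Origin: centre of its underside.

How it is judged (in metres and radians):
On the way, in this order (a step that is already met when the one before it is completed fails the run):
1. the catch tray is pushed home while all the heat sinks are still in the magazine (value of joint tray below 0.008 m and x of sink0 in the frame of magazine_floor between -0.008 and 0.008 m and y of sink0 in the frame of magazine_floor between -0.008 and 0.008 m and z of sink0 in the frame of magazine_floor above -0.005 m), for 0.2 s.
2. heat sink number 1 has dropped into the tray and the lever is up again, the next one still in the magazine (x of sink0 in the frame of tray_in between -0.052 and 0.052 m and y of sink0 in the frame of tray_in between -0.047 and 0.047 m and z of sink0 in the frame of tray_in between -0.005 and 0.035 m and value of joint lever below 0.06 rad and x of sink1 in the frame of magazine_floor between -0.008 and 0.008 m and y of sink1 in the frame of magazine_floor between -0.008 and 0.008 m and z of sink1 in the frame of magazine_floor above -0.005 m), for 0.1 s.
3. heat sink number 2 has dropped into the tray and the lever is up again, the next one still in the magazine (x of sink1 in the frame of tray_in between -0.052 and 0.052 m and y of sink1 in the frame of tray_in between -0.047 and 0.047 m and z of sink1 in the frame of tray_in between -0.005 and 0.035 m and value of joint lever below 0.06 rad and x of sink2 in the frame of magazine_floor between -0.008 and 0.008 m and y of sink2 in the frame of magazine_floor between -0.008 and 0.008 m and z of sink2 in the frame of magazine_floor above -0.005 m), for 0.1 s.
4. heat sink number 3 has dropped into the tray and the lever is up again, the next one still in the magazine (x of sink2 in the frame of tray_in between -0.052 and 0.052 m and y of sink2 in the frame of tray_in between -0.047 and 0.047 m and z of sink2 in the frame of tray_in between -0.005 and 0.035 m and value of joint lever below 0.06 rad and x of sink3 in the frame of magazine_floor between -0.008 and 0.008 m and y of sink3 in the frame of magazine_floor between -0.008 and 0.008 m and z of sink3 in the frame of magazine_floor above -0.005 m), for 0.1 s.
At the end, for the whole second after the job is handed in: The tray is within 8 mm of fully home, the lever is up (under 0.06 rad), the first three heat sinks lie at rest inside the catch tray and the other three are still in the magazine (all of step 4 and value of joint tray below 0.008 m and x of sink0 in the frame of tray_in between -0.052 and 0.052 m and y of sink0 in the frame of tray_in between -0.047 and 0.047 m and z of sink0 in the frame of tray_in between -0.005 and 0.035 m and x of sink1 in the frame of tray_in between -0.052 and 0.052 m and y of sink1 in the frame of tray_in between -0.047 and 0.047 m and z of sink1 in the frame of tray_in between -0.005 and 0.035 m and x of sink4 in the frame of magazine_floor between -0.008 and 0.008 m and y of sink4 in the frame of magazine_floor between -0.008 and 0.008 m and z of each of sink4, sink5 in the frame of magazine_floor above -0.005 m and x of sink5 in the frame of magazine_floor between -0.008 and 0.008 m and y of sink5 in the frame of magazine_floor between -0.008 and 0.008 m and linear speed of each of sink0, sink1, sink2, sink3, sink4, sink5 below 0.03 m/s); the robot touches nothing.
It fails at once if the solder reel is shifted by more than 20 mm (distance of reel from where it was at the start of the episode above 0.02 m).
It fails at once if the multimeter is shifted by more than 20 mm (distance of meter from where it was at the start of the episode above 0.02 m).
It fails at once if the screwdriver is shifted by more than 20 mm (distance of driver from where it was at the start of the episode above 0.02 m).
It fails at once if the circuit board is shifted by more than 20 mm (distance of board from where it was at the start of the episode above 0.02 m).
It fails at once if a fourth heat sink leaves the magazine (x of sink3 in the frame of magazine_floor above 0.02 m).
It also fails if it takes over 53 s, if anything falls off the work surface, if the arm or the gripper's body presses on something with over 40 N, if the wrist force passes 120 N, or if a joint passes its speed limit or range.

## Robot

A 6-joint arm with a two-finger parallel gripper is mounted at the origin on the work surface. World frame = base frame: x ahead of the robot, y to its left, z up, the work surface at z = 0. Lengths are in m, angles in degrees, forces in N, time in s.
With the tool pointing down it reaches from about 0.375 to 0.9 m from the base axis. Payload 3.1 kg.
Tool frame: the origin (TCP) lies between the finger pads, 19 mm behind the fingertips; this is the grasp point; z points along the fingers, y is the line along which they close (so a half turn about z gives the same grasp; the last joint's range is limited). The gripper opens to 87 mm and grips with 3 to 60 N. Pads are 19 mm wide; open, the fingers measure 117 mm over their backs; the gripper's body (75 mm by 190 mm) begins 51 mm behind the grasp point.
Start: joints at [-80.873, 30.224, 82.088, -0, 67.689, -10.227], TCP at [0.207, -0.59, 0.241] pointing down, gripper open.
Joint ranges: [-176.69, 176.69], [-43.24, 126.21], [12.49, 139.97], [-82, 262], [0, 151.66], [-163.58, 163.58]. Speed limits (degrees/s): [159.86, 159.86, 180, 180, 180, 180].

## Interface

Orientations are given as a 3x3 rotation matrix whose columns are the frame's x, y, z axes.
In Python, from rig import read_state, optics, bot gives the robot as it stands. The module is installed in compiled form; this text tells all that it offers.
- The arm moves only by the tool send_rows, never from a script. Its argument "commands" is a list of rows, each a list of 7 numbers: the turn, a rotation vector about the tool's x, y, z in units of 5 degrees (1.0 is 5 degrees), then the shift along the tool's x, y, z in units of 30 mm (1.0 is 30 mm), then the opening, from 0 (shut) to 1 (fully open). In form: [[rx, ry, rz, tx, ty, tz, gripper], ...]. A call has 1 to 20 rows; each row is the pose to reach, as a shift and turn from the pose commanded when the call began, along the tool's axes at that moment; what a row does not reach only later rows make up. A row lasts 1/12 s, in which the tool goes at most 41.7 mm and 7.16 degrees, less where a joint would pass 70% of its speed; a pose out of reach is approached as far as the arm can. A call with a gripper value outside its range is refused whole. The fingers move at their own pace and stop on an object; the grip force is fixed at half the most. Time passes only in rows, so rows that repeat a pose let the fingers close. It gives the time, the measured TCP pose, the force, the opening and the grip force at its end, in the units of the state.
- read_state(): the state, without advancing time (a new reading comes with each control period).
- optics.capture(name): name is "scene" or "top"; returns a dict with "image" (420x560x3 uint8, blue, green, red), "intrinsics" (3x3 intrinsics, pixels), "extrinsics" (4x4, takes a point from world to camera coordinates). Camera axes: x right, y down, z forward; pixel columns grow to the right and rows downward; lengths in m; the calibration is good to about 2 mm. A picture is of the moment at which its call begins. There is no depth.
- bot.hand_in(): hands the job in; it is judged then, once.
The state is a dict: "time_s": time; "joint_positions": joint angles; "qvel": joint speeds; "tau": joint torques, N m; "position": TCP position; "tcp_rot": TCP orientation; "force": force on the tool from outside, world axes, zero at the start; "moment": the same for the moment, N m; "opening": opening from 0.0 (shut) to 1.0 (fully open); "grasp_force": force on a finger pad.
Only numpy, scipy, OpenCV 4.12 (cv2) and the standard library are available. Lean on these libraries where they do the work, as an engineer would, in place of code of your own. Each camera call takes 0.05 s, during which the arm holds its last target. There are 200 camera calls.

## Working session

There is one attempt and no reset: what is moved stays moved. The work goes in short steps, Python scripts to look and compute and a tool call to move; the robot and the scene stay as the last step left them, time stands still between calls to the robot, and variables do not carry over. Pictures are saved under pics/ and viewed, at most 10 in all, crops included, and the job is handed in when it is done.

Besides the shell and the picture viewer there is one more tool, called after "Call:" as name(argument=value, ...), one argument or row to a line, values as JSON. send_rows: Moves the arm, as the interface text tells. Its arguments: {"type":"object","properties":{"commands":{"type":"array","items":{"type":"array","items":{"type":"number"}}}},"required":["commands"]}

```bash
mkdir -p pics; python3 - <<'E'
from rig import read_state, optics
import cv2
s=read_state();print(s['time_s'],s['position'],s['tcp_rot'],s['force'])
for n in('scene','top'):
    c=optics.capture(n);cv2.imwrite(f'pics/{n}0.png',c['image']);print(n,c['intrinsics'],c['extrinsics'])
E
```

```text
0.0 [ 0.20702874 -0.58898978  0.24028313] [[ 9.43481066e-01  3.31426221e-01 -3.71725976e-04]
 [ 3.31426242e-01 -9.43478746e-01  2.12194057e-03]
 [ 3.52551188e-04 -2.12521050e-03 -9.99997680e-01]] [-0.06464083 -0.28774559  0.27071139]
scene [[511.8958127    0.         283.42148353]
 [  0.         511.8958127  216.57134755]
 [  0.           0.           1.        ]] [[ 0.40003581  0.91640477 -0.01317739 -0.20923172]
 [ 0.74361305 -0.33294493 -0.57981661 -0.33111901]
 [-0.53573405  0.22214853 -0.81464045  1.63499462]
 [ 0.          0.          0.          1.        ]]
top [[379.47176747   0.         283.58315716]
 [  0.         379.47176747 207.78917176]
 [  0.           0.           1.        ]] [[-0.01004469 -0.99959468  0.02663781 -0.02390532]
 [-0.99299167  0.00683416 -0.11798658  0.54815482]
 [ 0.11775671 -0.02763626 -0.99265784  1.05601205]
 [ 0.          0.          0.          1.        ]]
```

View pics/scene0.png

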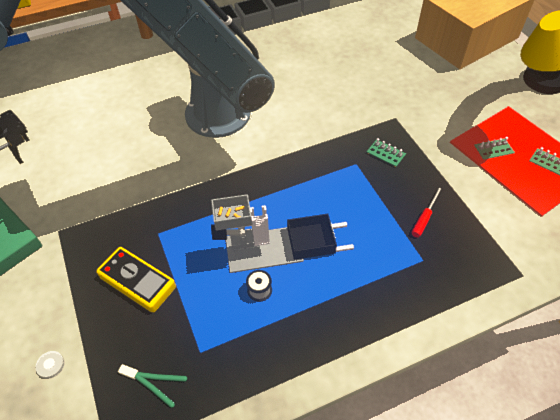

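View pics/top0.png

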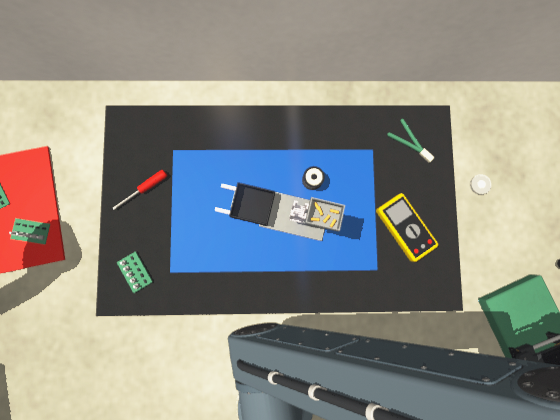

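The top view shows the dispenser at about (290,210), with its +x towards image left. I'll zoom in on both views.

```bash
python3 - <<'E'
import cv2,numpy as np
a=cv2.imread('pics/top0.png')[165:265,205:365];b=cv2.imread('pics/scene0.png')[185:285,200:360]
cv2.imwrite('pics/zt.png',cv2.resize(a,None,fx=5,fy=5,interpolation=cv2.INTER_CUBIC))
cv2.imwrite('pics/zs.png',cv2.resize(b,None,fx=5,fy=5,interpolation=cv2.INTER_CUBIC))
E
```

```text
(no output)
```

View pics/zt.png

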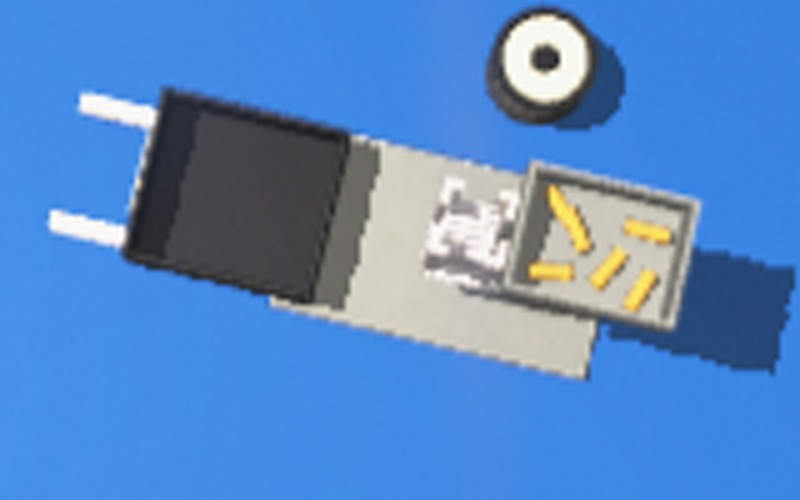

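View pics/zs.png

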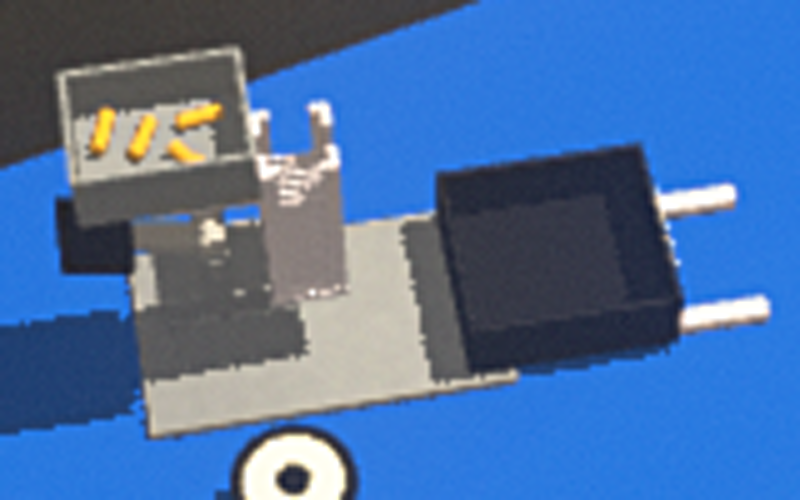

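```bash
cat > h.py <<'E'
import numpy as np
from rig import read_state, optics
from scipy.spatial.transform import Rotation as R
def cams():
    return {n:optics.capture(n) for n in('scene','top')}
def proj(c,P):
    E=c['extrinsics'];q=np.atleast_2d(P)@E[:3,:3].T+E[:3,3];q=q@c['intrinsics'].T
    return q[:,:2]/q[:,2:]
E
python3 - <<'E'
from h import *
from scipy.optimize import least_squares
C=cams()
B=[(-.019,-.032),(-.104,-.032),(-.104,.032),(-.019,.032)]
T=[(.107,-.05),(.107,.05),(-.003,.05),(-.003,-.05)]
Z={'top':([(530,162),(700,200),(675,330),(505,285)],[(163,90),(125,262),(318,300),(350,135)],[(80,103),(52,220)],(590,378),(205,165),(545,58)),
'scene':([(260,153),(75,185),(58,72),(240,47)],[(683,302),(642,147),(438,172),(462,335)],[(768,308),(735,195)],(152,437),(200,185),(292,478))}
def f(p,full=False):
    x,y,a,t,xb=p[:5];rx,ry=p[5:7];r=[]
    c,s=np.cos(a),np.sin(a)
    for n,(b,tr,ru,ba,o,re) in Z.items():
        P=[(u,v,.2) for u,v in B]+[(u+t,v,.05) for u,v in T]+[(.235,-.036,.008),(.235,.036,.008),(xb,-.055 if n=='scene' else .055,.008)]
        W=[(x+c*u-s*v,y+s*u+c*v,w) for u,v,w in P]+[(rx,ry,.05)]
        m=(np.array(b+tr+ru+[ba,re])+.5)/5-.5+np.array(o)
        r.append(proj(C[n],W)-m)
    return np.array(r) if full else np.ravel(r)
s=least_squares(f,[.5,-.05,1.4,.09,-.1,.6,0],loss='soft_l1')
print(s.x,np.degrees(s.x[2]));print(np.round(f(s.x,True),1))
E
```

```text
[ 0.53033761 -0.06480369  1.33194522  0.07613668 -0.0908068   0.63691027
 -0.11534228] 76.31483949395992
[[[ 0.3 -1.1]
  [ 0.2 -0.8]
  [-0.3 -1.2]
  [-0.5 -0.3]
  [ 0.5 -1.2]
  [-0.5 -1.5]
  [-0.9 -0.1]
  [ 0.9 -1.4]
  [ 0.2 -0.6]
  [-0.3 -0.4]
  [-0.7 -0.1]
  [ 0.2 -0.2]]

 [[-0.3  0.2]
  [-0.9 -0.6]
  [-0.1 -0.4]
  [-0.  -0.6]
  [-0.2 -1. ]
  [-0.8 -1.7]
  [-1.3 -0.5]
  [ 0.9 -0.8]
  [-0.1 -1. ]
  [-0.2 -0.8]
  [-0.8 -0.8]
  [ 0.1 -0.3]]]
```

```bash
cat >> h.py <<'E'
O=np.array([.5303,-.0648,0]);a=1.33195
D=R.from_euler('z',a).as_matrix()
def w(x,y,z): return O+D@np.array([x,y,z])
def rot(lean):  # tool x toward disp +x (up when leaning), z down & toward +x
    s,c=np.sin(np.radians(lean)),np.cos(np.radians(lean))
    return D@np.array([[c,0,s],[0,-1,0],[s,0,-c]])
def rows(*ts):
    s=read_state();p=np.array(s['position']);M=np.array(s['tcp_rot'])
    for P,L in ts:
        v=R.from_matrix(M.T@rot(L)).as_rotvec(degrees=True)/5
        print(np.round(v,2),np.round(M.T@(P-p)/.03,2))
def here():
    s=read_state();print(s['time_s'],'disp',np.round(D.T@(np.array(s['position'])-O),4),'F',np.round(D.T@np.array(s['force']),1),np.round(s['joint_positions'],1))
E
python3 -c "
from h import *
rows((w(.235,0,.30),0),(w(.235,0,.04),0))"
```

```text
[-1.000e-02 -1.000e-02 -1.139e+01] [ 20.23 -19.49  -1.95]
[-1.000e-02 -1.000e-02 -1.139e+01] [ 20.23 -19.48   6.72]
```

Call:
send_rows(
  commands=[
    [0,0,0,0,0,-2,0],
    [0,0,0,0,0,-2,0],
    [0,0,-11.4,20.2,-19.5,-2,0],
    [0,0,-11.4,20.2,-19.5,-2,0],
    [0,0,-11.4,20.2,-19.5,-2,0],
    [0,0,-11.4,20.2,-19.5,-2,0],
    [0,0,-11.4,20.2,-19.5,-2,0],
    [0,0,-11.4,20.2,-19.5,-2,0],
    [0,0,-11.4,20.2,-19.5,-2,0],
    [0,0,-11.4,20.2,-19.5,-2,0],
    [0,0,-11.4,20.2,-19.5,-2,0],
    [0,0,-11.4,20.2,-19.5,-2,0],
    [0,0,-11.4,20.2,-19.5,-2,0],
    [0,0,-11.4,20.2,-19.5,-2,0],
    [0,0,-11.4,20.2,-19.5,-2,0],
    [0,0,-11.4,20.2,-19.5,-2,0],
    [0,0,-11.4,20.2,-19.5,-2,0],
    [0,0,-11.4,20.2,-19.5,-2,0],
    [0,0,-11.4,20.2,-19.5,-2,0],
    [0,0,-11.4,20.2,-19.5,-2,0],
  ],
)

```text
time_s: 1.87
position: [0.544, 0.0828, 0.3012]
tcp_rot: [[0.236, 0.972, -0.0], [0.972, -0.236, -0.0], [-0.0, -0.0, -1.0]]
force: [0.9, -1.3, 0.1]
opening: 0.008
grasp_force: 0.0
```

```bash
python3 -c "
from h import *
here();rows((w(.235,0,.30),0),(w(.235,0,.04),0))"
```

```text
1.8667 disp [0.1467 0.0216 0.3012] F [-1.1 -1.2  0.1] [-3.  20.6 88.6 -0.  70.8 10.7]
[-0.    0.    0.01] [2.94 0.72 0.04]
[-0.    0.    0.01] [2.94 0.72 8.71]
```

Call:
send_rows(
  commands=[
    [0,0,0,2.9,0.7,0,0],
    [0,0,0,2.9,0.7,0,0],
    [0,0,0,2.9,0.7,0,0],
    [0,0,0,2.9,0.7,0,0],
    [0,0,0,2.9,0.7,4,0],
    [0,0,0,2.9,0.7,4,0],
    [0,0,0,2.9,0.7,4,0],
    [0,0,0,2.9,0.7,4,0],
  ],
)

```text
time_s: 2.53
position: [0.5781, 0.1578, 0.174]
tcp_rot: [[0.237, 0.971, -0.017], [0.971, -0.237, -0.002], [-0.006, -0.016, -1.0]]
force: [-1.1, 0.4, -0.2]
opening: 0.004
grasp_force: 0.0
```

```bash
python3 -c "
from h import *
here();rows((w(.215,0,.04),0),(w(.135,0,.04),0))"
```

```text
2.5333 disp [0.2276 0.0062 0.174 ] F [ 0.1  1.2 -0.2] [ 4.6 33.3 88.8 -0.1 58.9 18.4]
[-0.19  0.07 -0.01] [-0.39  0.28  4.46]
[-0.19  0.07 -0.01] [-3.06  0.28  4.48]
```

Call:
send_rows(
  commands=[
    [0,0,0,0,0.2,4.3,0],
    [0,0,0,0,0.2,4.3,0],
    [0,0,0,0,0.2,4.3,0],
    [0,0,0,0,0.2,4.3,0],
    [0,0,0,0,0.2,4.3,0],
    [0,0,0,0,0.2,4.3,0],
  ],
)

```text
time_s: 3.03
position: [0.592, 0.1583, 0.0548]
tcp_rot: [[0.237, 0.972, 0.003], [0.972, -0.237, 0.0], [0.001, 0.003, -1.0]]
force: [-0.1, 0.1, 0.4]
opening: 0.006
grasp_force: 0.0
```

```bash
python3 -c "
from h import *
here();rows((w(.125,0,.04),0))"
```

```text
3.0333 disp [ 0.2313 -0.0072  0.0548] F [0.1 0.1 0.4] [ 4.5 43.7 91.4 -0.  44.7 18.2]
[ 0.04 -0.01 -0.  ] [-3.55 -0.24  0.49]
```

Call:
send_rows(
  commands=[
    [0,0,0,0,-0.2,0.4,0],
    [0,0,0,-0.5,-0.2,0.4,0],
    [0,0,0,-0.9,-0.2,0.4,0],
    [0,0,0,-1.3,-0.2,0.4,0],
    [0,0,0,-1.6,-0.2,0.4,0],
    [0,0,0,-1.9,-0.2,0.4,0],
    [0,0,0,-2.2,-0.2,0.4,0],
    [0,0,0,-2.5,-0.2,0.4,0],
    [0,0,0,-2.8,-0.2,0.4,0],
    [0,0,0,-3.1,-0.2,0.4,0],
    [0,0,0,-3.3,-0.2,0.4,0],
    [0,0,0,-3.5,-0.2,0.4,0],
    [0,0,0,-3.5,-0.2,0.4,0],
  ],
)

```text
time_s: 4.12
position: [0.559, 0.0569, 0.0399]
tcp_rot: [[0.237, 0.972, -0.002], [0.972, -0.237, -0.0], [-0.001, -0.002, -1.0]]
force: [-0.1, 0.9, 0.1]
opening: 0.007
grasp_force: 0.0
```

```bash
python3 -c "
from h import *
here()"
```

```text
4.1167 disp [0.1251 0.0009 0.0399] F [0.9 0.3 0.1] [-5.6 42.8 99.1 -0.1 38.2  8.2]
```

Call:
send_rows(
  commands=[
    [0,0,0,-0.1,0,0,0],
    [0,0,0,-0.2,0,0,0],
    [0,0,0,-0.2,0,0,0],
  ],
)

```text
time_s: 4.37
position: [0.5576, 0.0522, 0.0399]
tcp_rot: [[0.236, 0.972, -0.002], [0.972, -0.236, -0.0], [-0.001, -0.002, -1.0]]
force: [0.4, -0.8, 0.4]
opening: 0.008
grasp_force: 0.0
```

Call:
send_rows(
  commands=[
    [0,0,0,-0.07,0,0,0],
    [0,0,0,-0.13,0,0,0],
    [0,0,0,-0.13,0,0,0],
  ],
)

```text
time_s: 4.62
position: [0.5571, 0.0501, 0.04]
tcp_rot: [[0.237, 0.971, -0.0], [0.971, -0.237, 0.002], [0.002, -0.001, -1.0]]
force: [0.1, 7.4, -1.7]
opening: 0.009
grasp_force: 3.6
```

```bash
python3 -c "
from h import *
here()"
```

```text
4.6167 disp [0.118  0.0011 0.04  ] F [ 7.2  1.7 -1.7] [-6.4 42.7 99.6  0.2 37.8  7.2]
```

Call:
send_rows(
  commands=[
    [0,0,0,-0.07,0,0,0],
    [0,0,0,-0.1,0,0,0],
    [0,0,0,-0.1,0,0,0],
    [0,0,0,-0.1,0,0,0],
  ],
)

```text
time_s: 4.95
position: [0.5571, 0.0499, 0.0401]
tcp_rot: [[0.239, 0.971, 0.001], [0.971, -0.239, 0.006], [0.006, 0.0, -1.0]]
force: [3.1, 17.6, -2.0]
opening: 0.007
grasp_force: 8.8
```

```bash
python3 - <<'E'
from h import *
import cv2
here();rows((w(.15,0,.04),0),(w(.15,0,.32),0))
C=cams()
cv2.imwrite('pics/s1.png',np.hstack([cv2.resize(C['top']['image'][165:265,205:305],(400,400)),cv2.resize(C['scene']['image'][185:285,240:340],(400,400))]))
E
```

```text
4.95 disp [0.1178 0.0011 0.0401] F [17.8  1.2 -2. ] [-6.5 42.7 99.7  0.5 37.6  6.9]
[ 0.   -0.07 -0.02] [1.07 0.03 0.01]
[ 0.   -0.07 -0.02] [ 1.13  0.03 -9.32]
```

View pics/s1.png

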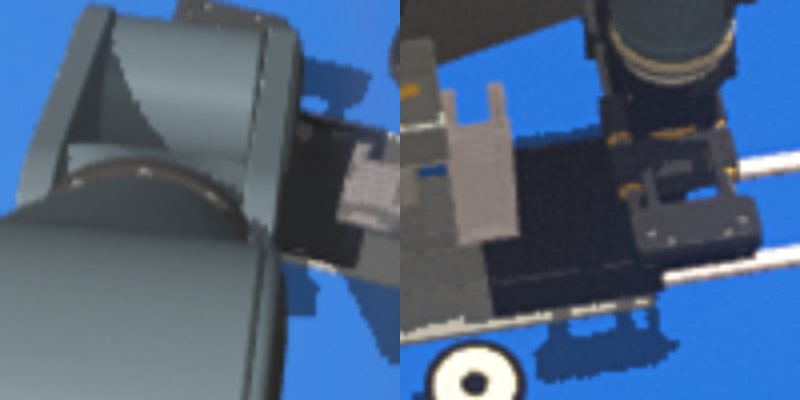

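Pushing against the tray end gave 18 N with no further motion, so the tray is home; the picture shows it under the outlet. I'll retreat and go round to the lever.

Call:
send_rows(
  commands=[
    [0,0,0,0.8,0,0,0],
    [0,0,0,1,0,0,0],
    [0,0,0,1,0,-9.5,0],
    [0,0,0,1,0,-9.5,0],
    [0,0,0,1,0,-9.5,0],
    [0,0,0,1,0,-9.5,0],
    [0,0,0,1,0,-9.5,0],
    [0,0,0,1,0,-9.5,0],
    [0,0,0,1,0,-9.5,0],
    [0,0,0,1,0,-9.5,0],
    [0,0,0,1,0,-9.5,0],
  ],
)

```text
time_s: 5.97
position: [0.5647, 0.0743, 0.3278]
tcp_rot: [[0.236, 0.972, 0.006], [0.972, -0.236, -0.001], [0.0, 0.006, -1.0]]
force: [-0.2, -0.3, -1.6]
opening: 0.007
grasp_force: 0.0
```

```bash
python3 -c "
from h import *
here();rows((w(-.23,0,.33),0),(w(-.23,0,.28),40))"
```

```text
5.9667 disp [ 0.1433 -0.0005  0.3278] F [-0.4  0.2 -1.6] [-3.7 20.6 84.1 -0.  75.   9.9]
[ 0.07 -0.    0.01] [-12.44  -0.03  -0.07]
[0.06 8.   0.03] [-12.44  -0.04   1.59]
```

Call:
send_rows(
  commands=[
    [0,0,0,-12.4,0,0,0],
    [0,0,0,-12.4,0,0,0],
    [0,0,0,-12.4,0,0,0],
    [0,8,0,-12.4,0,0,0],
    [0,8,0,-12.4,0,0,0],
    [0,8,0,-12.4,0,0,0],
    [0,8,0,-12.4,0,0,0],
    [0,8,0,-12.4,0,0,0],
    [0,8,0,-12.4,0,0,0],
    [0,8,0,-12.4,0,0,0],
    [0,8,0,-12.4,0,0,0],
    [0,8,0,-12.4,0,0,0],
    [0,8,0,-12.4,0,1.6,0],
    [0,8,0,-12.4,0,1.6,0],
    [0,8,0,-12.4,0,1.6,0],
    [0,8,0,-12.4,0,1.6,0],
  ],
)

```text
time_s: 7.3
position: [0.4765, -0.2845, 0.278]
tcp_rot: [[0.179, 0.972, 0.15], [0.744, -0.233, 0.626], [0.644, -0.001, -0.765]]
force: [0.1, -0.4, 0.0]
opening: 0.006
grasp_force: 0.0
```

```bash
python3 -c "
from h import *
here();rows((w(-.175,0,.215),40),(w(-.109,0,.142),40))"
```

```text
7.3 disp [-0.2262  0.0003  0.278 ] F [-0.4 -0.2  0. ] [-57.   32.9  82.3  27.9  94.3 -48.8]
[-0.03 -0.02  0.02] [-0.05  0.02  2.71]
[-0.03 -0.02  0.02] [0.07 0.03 5.98]
```

Call:
send_rows(
  commands=[
    [0,0,0,0,0,1.3,0],
    [0,0,0,0,0,2.5,0],
    [0,0,0,0,0,3.7,0],
    [0,0,0,0,0,5,0],
    [0,0,0,0,0,5,0],
    [0,0,0,0,0,5,0],
  ],
)

```text
time_s: 7.8
position: [0.4991, -0.1909, 0.163]
tcp_rot: [[0.179, 0.973, 0.149], [0.744, -0.233, 0.626], [0.644, -0.001, -0.765]]
force: [0.2, 0.4, -0.6]
opening: 0.007
grasp_force: 0.0
```

```bash
python3 - <<'E'
from h import *
import cv2
here();rows((w(-.109,0,.142),40))
C=cams()
cv2.imwrite('pics/s2.png',np.hstack([cv2.resize(C['top']['image'][185:255,275:345],(400,400)),cv2.resize(C['scene']['image'][185:255,180:250],(400,400))]))
E
```

```text
7.8 disp [-0.1299  0.0004  0.163 ] F [ 0.4 -0.1 -0.6] [-50.   38.8  94.2  32.2  76.1 -52.6]
[-0.04 -0.02  0.03] [0.08 0.02 0.98]
```

View pics/s2.png

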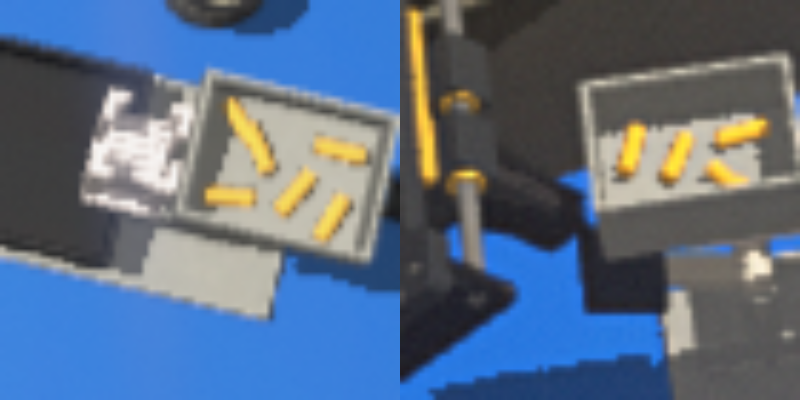

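The left fingertip is next to the black paddle's outer end (about (580,220) in the crop) and clear of the grey bin.

Call:
send_rows(
  commands=[
    [0,0,0,0.05,0,0.4,0],
    [0,0,0,0.08,0,0.8,0],
    [0,0,0,0.08,0,0.95,0],
    [0,0,0,0.08,0,0.95,0],
  ],
)

```text
time_s: 8.23
position: [0.5031, -0.1722, 0.1415]
tcp_rot: [[0.181, 0.972, 0.15], [0.743, -0.235, 0.626], [0.644, -0.002, -0.765]]
force: [0.5, -0.6, 0.7]
opening: 0.005
grasp_force: 0.0
```

```bash
python3 -c "
from h import *
here();rows(*[(w(-.109,0,.142-d),40) for d in(0,.01,.02,.03,.035,.04)])"
```

```text
8.2333 disp [-0.1108  0.001   0.1415] F [-0.4 -0.6  0.7] [-48.4  40.3  96.   33.6  72.7 -53.4]
[-0.03 -0.01 -0.  ] [0.06 0.03 0.02]
[-0.03 -0.01 -0.  ] [-0.16  0.04  0.28]
[-0.03 -0.01 -0.  ] [-0.37  0.04  0.53]
[-0.03 -0.01 -0.  ] [-0.59  0.04  0.79]
[-0.03 -0.01 -0.  ] [-0.69  0.04  0.92]
[-0.03 -0.01 -0.  ] [-0.8   0.04  1.04]
```

Call:
send_rows(
  commands=[
    [0,0,0,-0.16,0,0.28,0],
    [0,0,0,-0.37,0,0.53,0],
    [0,0,0,-0.54,0,0.74,0],
    [0,0,0,-0.54,0,0.74,0],
    [0,0,0,-0.54,0,0.74,0],
  ],
)

```text
time_s: 8.65
position: [0.5046, -0.1734, 0.1146]
tcp_rot: [[0.181, 0.971, 0.154], [0.745, -0.237, 0.623], [0.642, 0.002, -0.767]]
force: [-1.8, -3.3, 6.4]
opening: 0.005
grasp_force: 3.4
```

Call:
send_rows(
  commands=[
    [0,0,0,-0.09,0,0.1,0],
    [0,0,0,-0.17,0,0.2,0],
    [0,0,0,-0.17,0,0.2,0],
    [0,0,0,-0.17,0,0.2,0],
  ],
)

```text
time_s: 8.98
position: [0.5047, -0.173, 0.1073]
tcp_rot: [[0.18, 0.971, 0.154], [0.745, -0.237, 0.624], [0.643, 0.002, -0.766]]
force: [-1.6, -3.6, 7.2]
opening: 0.009
grasp_force: 3.7
```

```bash
python3 -c "
from h import *
here()"
```

```text
8.9833 disp [-0.1112 -0.0007  0.1073] F [-3.9  0.7  7.2] [-48.4  43.5  96.5  34.5  69.3 -55.8]
```

Call:
send_rows(
  commands=[
    [0,0,0,-0.05,0,0.06,0],
    [0,0,0,-0.1,0,0.12,0],
    [0,0,0,-0.1,0,0.12,0],
    [0,0,0,-0.1,0,0.12,0],
  ],
)

```text
time_s: 9.32
position: [0.5048, -0.1727, 0.1045]
tcp_rot: [[0.179, 0.972, 0.155], [0.743, -0.237, 0.626], [0.645, 0.003, -0.764]]
force: [-3.1, -4.8, 16.3]
opening: 0.009
grasp_force: 8.2
```

```bash
python3 -c "
from h import *
here()"
```

```text
9.3167 disp [-0.1109 -0.0008  0.1045] F [-5.4  1.9 16.3] [-48.5  43.8  96.6  34.6  69.1 -56.1]
```

Call:
send_rows(
  commands=[
    [0,0,0,0.3,0,-0.36,0],
    [0,0,0,0.6,0,-0.71,0],
    [0,0,0,0.96,0,-1.15,0],
    [0,0,0,0.96,0,-1.15,0],
    [0,0,0,0.96,0,-1.15,0],
    [0,0,0,0.96,0,-1.15,0],
    [0,0,0,0.96,0,-1.15,0],
    [0,0,0,0.96,0,-1.15,0],
    [0,0,0,0.96,0,-1.15,0],
  ],
)

```text
time_s: 10.07
position: [0.5037, -0.1714, 0.1463]
tcp_rot: [[0.181, 0.972, 0.151], [0.744, -0.236, 0.625], [0.643, -0.001, -0.766]]
force: [0.5, -0.8, -0.4]
opening: 0.007
grasp_force: 0.0
```

```bash
python3 - <<'E'
from h import *
import cv2
here();rows((w(-.11,0,.103),40),(w(-.11,0,.1015),40))
C=cams()
cv2.imwrite('pics/s3.png',np.hstack([cv2.resize(C['top']['image'][175:245,235:305],(400,400)),cv2.resize(C['scene']['image'][185:255,240:310],(400,400))]))
E
```

```text
10.0667 disp [-0.1099  0.0006  0.1463] F [-0.6 -0.7 -0.4] [-48.4  39.8  95.9  33.5  73.  -53.1]
[-0.02 -0.01 -0.  ] [-0.93  0.02  1.1 ]
[-0.02 -0.01 -0.  ] [-0.96  0.02  1.14]
```

View pics/s3.png

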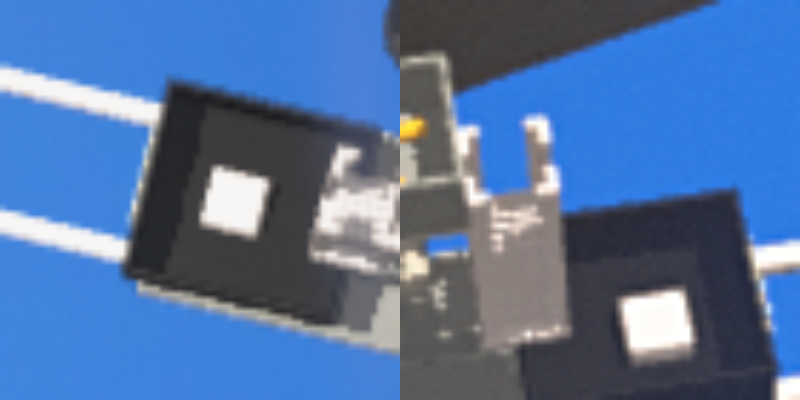

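One heat sink is lying in the tray (about (235,200) in the crop), and the tray is home. Second press.

Call:
send_rows(
  commands=[
    [0,0,0,-0.2,0,0.24,0],
    [0,0,0,-0.4,0,0.48,0],
    [0,0,0,-0.6,0,0.72,0],
    [0,0,0,-0.75,0,0.9,0],
    [0,0,0,-0.88,0,1.05,0],
    [0,0,0,-0.96,0,1.15,0],
    [0,0,0,-0.96,0,1.15,0],
    [0,0,0,-0.96,0,1.15,0],
    [0,0,0,-0.96,0,1.15,0],
  ],
)

```text
time_s: 10.92
position: [0.5047, -0.1726, 0.1044]
tcp_rot: [[0.179, 0.972, 0.155], [0.743, -0.237, 0.626], [0.645, 0.003, -0.764]]
force: [-4.0, -5.2, 18.2]
opening: 0.001
grasp_force: 9.5
```

```bash
python3 -c "
from h import *
here()"
```

```text
10.9167 disp [-0.1108 -0.0006  0.1044] F [-6.   2.7 18.2] [-48.5  43.9  96.6  34.6  69.1 -56.1]
```

Same stop height and force as the first press. Releasing.

Call:
send_rows(
  commands=[
    [0,0,0,0.3,0,-0.36,0],
    [0,0,0,0.6,0,-0.71,0],
    [0,0,0,0.96,0,-1.15,0],
    [0,0,0,0.96,0,-1.15,0],
    [0,0,0,0.96,0,-1.15,0],
    [0,0,0,0.96,0,-1.15,0],
    [0,0,0,0.96,0,-1.15,0],
    [0,0,0,0.96,0,-1.15,0],
    [0,0,0,0.96,0,-1.15,0],
  ],
)

```text
time_s: 11.67
position: [0.5037, -0.1714, 0.1463]
tcp_rot: [[0.181, 0.972, 0.151], [0.744, -0.236, 0.626], [0.643, -0.001, -0.766]]
force: [0.5, -0.7, -0.3]
opening: 0.003
grasp_force: 0.0
```

```bash
python3 - <<'E'
from h import *
import cv2
here()
C=cams()
cv2.imwrite('pics/s4.png',np.hstack([cv2.resize(C['top']['image'][175:245,235:305],(400,400)),cv2.resize(C['scene']['image'][185:255,240:310],(400,400))]))
E
```

```text
11.6667 disp [-0.1099  0.0006  0.1463] F [-0.5 -0.7 -0.3] [-48.4  39.8  95.9  33.5  73.  -53.1]
```

View pics/s4.png

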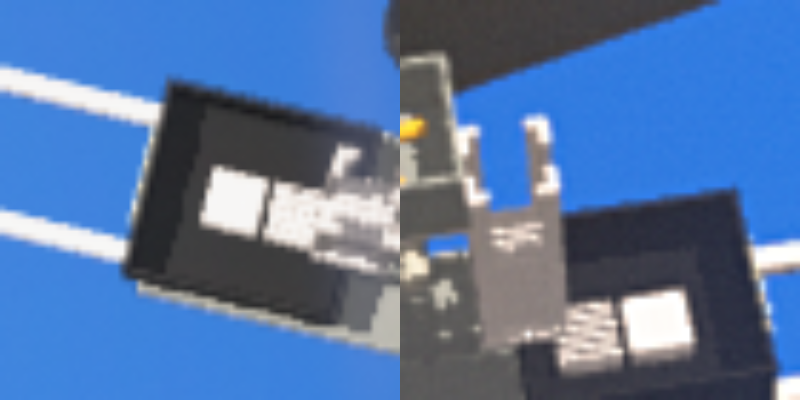

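Both heat sinks lie in the tray side by side, at about (235,200) and (300,210). Third press.

Call:
send_rows(
  commands=[
    [0,0,0,-0.2,0,0.24,0],
    [0,0,0,-0.4,0,0.48,0],
    [0,0,0,-0.6,0,0.72,0],
    [0,0,0,-0.75,0,0.9,0],
    [0,0,0,-0.88,0,1.05,0],
    [0,0,0,-0.96,0,1.15,0],
    [0,0,0,-0.96,0,1.15,0],
    [0,0,0,-0.96,0,1.15,0],
    [0,0,0,-0.96,0,1.15,0],
  ],
)

```text
time_s: 12.52
position: [0.5047, -0.1726, 0.1044]
tcp_rot: [[0.179, 0.972, 0.155], [0.743, -0.237, 0.626], [0.645, 0.003, -0.764]]
force: [-4.4, -5.2, 17.7]
opening: 0.008
grasp_force: 9.4
```

Call:
send_rows(
  commands=[
    [0,0,0,0.3,0,-0.36,0],
    [0,0,0,0.6,0,-0.71,0],
    [0,0,0,0.96,0,-1.15,0],
    [0,0,0,0.96,0,-1.15,0],
    [0,0,0,0.96,0,-1.15,0],
    [0,0,0,0.96,0,-1.15,0],
    [0,0,0,0.96,0,-1.15,0],
    [0,0,0,0.96,0,-1.15,0],
    [0,0,0,0.96,0,-1.15,0],
    [0,0,0,0.96,0,-2.5,0],
    [0,0,0,0.96,0,-4,0],
    [0,0,0,0.96,0,-4,0],
    [0,0,0,0.96,0,-4,0],
    [0,0,0,0.96,0,-4,0],
    [0,0,0,0.96,0,-4,0],
  ],
)

```text
time_s: 13.77
position: [0.4903, -0.2236, 0.2114]
tcp_rot: [[0.182, 0.972, 0.149], [0.743, -0.235, 0.627], [0.645, -0.003, -0.765]]
force: [-0.4, 0.2, -0.2]
opening: 0.004
grasp_force: 0.0
```

```bash
python3 - <<'E'
from h import *
import cv2
here()
C=cams()
cv2.imwrite('pics/s5.png',np.hstack([cv2.resize(C['top']['image'][165:265,235:335],(400,400)),cv2.resize(C['scene']['image'][185:285,210:310],(400,400))]))
E
```

```text
13.7667 disp [-0.1637  0.0013  0.2114] F [ 0.1  0.5 -0.2] [-52.7  35.5  90.4  30.2  83.2 -50.6]
```

View pics/s5.png

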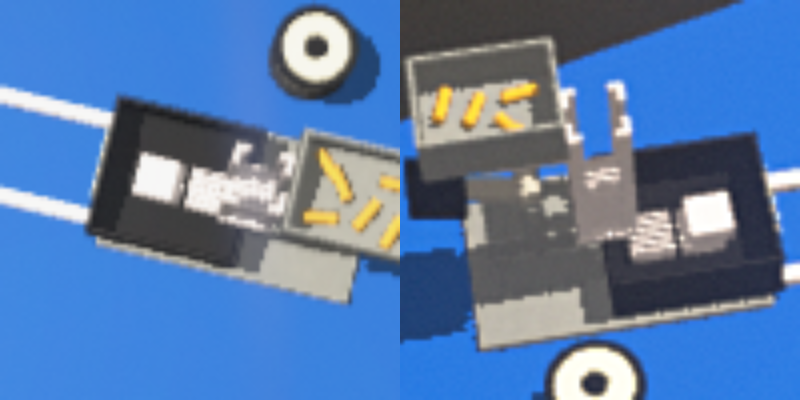

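The third heat sink rests on top of the first: its top face is about 3 px higher in the scene view. The stack has dropped again, the lever is up, the tray is home and the arm is clear.

```bash
python3 -c "
from rig import bot
print(bot.hand_in())"
```

```text
the job is handed in; nothing more can be done
None
```

I pushed the tray home and pressed the lever fully three times. The last pictures show three heat sinks in the tray (the third on top of the first) and the rest of the stack still in the magazine; the job is handed in at about 14 s, and no verdict came back.

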